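# Lock the ring of the ice crusher

## Task

Two white machines stand on the table, each with a two-winged bayonet ring on top. On the ice crusher, the one with the round body, grip the ring and twist it clockwise (seen from above) the quarter turn to its locked stop, fully home, then let go. Leave the ring of the square-bodied coffee mill as it is.

Things in the scene. Friction and masses are not known exactly. Their poses are not given: they have to be found in the camera images.
- crusher_ring (a joint): angle of the ice crusher's bayonet ring about its upright axis, rad: grows clockwise seen from above; 0 = open, 1.5 = the hard stop at which the ring is locked; starts between 0.1 and 0.35. Turns with an even friction of 0.12 N m and stays where it is left.
- crusher: the ice crusher: white machine with a round body, 120 mm across, 120 mm tall, fixed to the table; origin at the centre of its underside, z up. On its flat top sits the winged white ring, around a fixed grey lid 18 mm high. Locked, the ring's wings point at two small grey ridges on the top.
- crusher_ring_grip (a point): where the TCP grips the ice crusher's ring from above: on its axis, 145 mm over the table, 4 mm below the ring's top. Ring: 56 mm outside, 46 inside, from 1 to 29 mm over the machine's top; one wing on either side, 12 mm wide, reaches 41 mm from the axis. Turns with the ring: x runs along the wings, z up. Grip the round between the wings, closing along y, 56 mm wide.
- mill_ring_wing (a point): to be left alone: top of one wing tip, 38 mm from the axis, of the ring on the coffee mill. The mill is a white machine with a square body, 116 by 116 mm and 120 mm tall, fixed to the table, with the same ring and wings at the same height as the ice crusher's.
Things that resemble listed ones, but are neither listed nor needed, are in the scene too. What is shaped like the crusher but green or purple is not meant.

How it is judged:
By the outcome, as a careful person would: the job done as asked, in the order asked, and still so for the second after the job is handed in, with the robot touching nothing.
It also fails if it takes over 29 s, if anything falls off the work surface, if the arm or the gripper's body presses on something with over 40 N, if the wrist force passes 120 N, or if a joint passes its speed limit or range.

## Robot

A 7-joint arm with a two-finger parallel gripper is mounted at the origin on the work surface. World frame = base frame: x ahead of the robot, y to its left, z up, the work surface at z = 0. Lengths are in m, angles in rad, forces in N, time in s.
With the tool pointing down it reaches from about 0.4 to 0.85 m from the base axis. Payload 10.4 kg.
Tool frame: the origin (TCP) lies between the finger pads, 19 mm behind the fingertips; this is the grasp point; z points along the fingers, y is the line along which they close (so a half turn about z gives the same grasp; the last joint's range is limited). The gripper opens to 85 mm and grips with 20 to 120 N. Pads are 22 mm wide; open, the fingers measure 114 mm over their backs; the gripper's body (76 mm by 85 mm) begins 54 mm behind the grasp point. The pads swing forward as they close: fully open they stand 13 mm farther back than shut.
Start: joints at [1.218, 0.332, -0.065, 1.46, 0.022, 1.35, -0.088], TCP at [0.202, -0.591, 0.25] pointing down, gripper open.
Joint ranges: [-2.6, 2.6], [-0.5, 2.12], [-1.47, 1.34], [0.16, 2.42], [-1.27, 4.41], [0.06, 2.06], [-2.6, 2.6]. Speed limits (rad/s): [2.22, 2.22, 2.79, 2.79, 3.14, 3.14, 3.14].

## Interface

Orientations are given as a unit quaternion [x, y, z, w].
In Python, from workcell import manip gives the robot as it stands.
- The arm moves only by the shell command python3 -m pendant 'ROWS' [FORCE]. ROWS is JSON, a list of rows, each a list of 7 numbers: the shift along the tool's x, y, z in units of 50 mm (1.0 is 50 mm), then the turn, a rotation vector about the tool's x, y, z in units of 8 degrees (1.0 is 8 degrees), then the opening, from -1 (shut) to 1 (fully open), so that 0 is half open. In form: [[dx, dy, dz, ax, ay, az, jaw], ...]. A call has exactly 10 rows; each row is the pose to reach, as a shift and turn from the pose commanded when the call began, along the tool's axes at that moment; what a row does not reach only later rows make up. A row lasts 1/8 s, in which the tool goes at most 62.5 mm and 10.7 degrees, less where a joint would pass 70% of its speed; a pose out of reach is approached as far as the arm can. A call with a gripper value outside its range is refused whole. The fingers move at their own pace and stop on an object; FORCE is the grip in N (left out, the last holds). Time passes only in rows, so rows that repeat a pose let the fingers close, or fill a call up. It gives the time, the measured TCP pose, the force, the opening and the grip force at its end, in the units of the state.
- manip.get_obs(): the state, without advancing time (a new reading comes with each control period).
- manip.camera(name): name is "scene" or "top" or "wrist"; returns (picture, depth): 384x512x3 uint8, red, green, blue; 384x512 float32, m along the optical axis (not along the pixel's ray), 0 where there is no reading.
- manip.get_calibration(name): a dict with "fx", "fy", "cx", "cy" (pixels), "xyz" and "orientation" of the camera in the world. Camera axes: x right, y up, looking along -z (the intrinsics and any distortion apply to the point x, -y, -z); pixel columns grow to the right and rows downward; lengths in m; the calibration is good to about 2 mm. A picture is of the moment at which its call begins: read the wrist's pose just before it. get_calibration takes no time and is no camera call; for the wrist camera it gives the pose at the moment of the call.
- manip.hand_in(): hands the job in; it is judged then, once.
Trained networks look in the newest picture that a camera, given by its name, has taken for a name from the list of things; names that differ only in an ending like _2 or _b are one class to them, and where a whole thing is asked for, a point or a joint stands for the part that bears it (a point fixed in the world has none). Each returns a list of dicts, best first, with "p" (0 to 1); they miss things now and then, are a little off and sometimes report something else, mostly with a low value. They report only what shows in the picture. A call takes as long as a camera call. They do not tell look-alikes from the thing itself.
- manip.find_in(thing, camera): "box" ([left, top, right, bottom] in pixels, round what is visible of it).
- manip.trace(thing, camera): "pixels" (384x512 bool, what is visible of it) and "box" ([left, top, right, bottom] in pixels, round what is visible of it).
- manip.tip_of(thing, camera): "pixel" ([column, row] in pixels: a listed point, or the origin of a listed thing).
The state is a dict: "clock": time; "joint_pos": joint angles; "joint_velocities": joint speeds; "tau": joint torques, N m; "position": TCP position; "ee_rot": TCP orientation; "ft_force": force on the tool from outside, world axes, zero at the start; "torque": the same for the moment, N m; "grip_width": opening from 0.0 (shut) to 1.0 (fully open); "grasp_force": force on a finger pad.
Only numpy, scipy, OpenCV 4.12 (cv2) and the standard library are available. Lean on these libraries where they do the work, as an engineer would, in place of code of your own. Each camera call takes 0.05 s, during which the arm holds its last target. There are 200 camera calls.

## Working session

There is one attempt and no reset: what is moved stays moved. The work goes in short steps, Python scripts to look and compute and a shell command to move; the robot and the scene stay as the last step left them, time stands still between calls to the robot, and variables do not carry over. Pictures are saved under pics/ and viewed, at most 10 in all, crops included, and the job is handed in when it is done.

```bash
mkdir -p pics; cat > h.py <<'E'
import numpy as np,cv2
from workcell import manip
from scipy.spatial.transform import Rotation as R
def pts(name,d,cal,px):
    px=np.atleast_2d(px); u,v=px[:,0],px[:,1]; z=d[v.astype(int),u.astype(int)]
    c=np.c_[(u-cal['cx'])/cal['fx']*z,-(v-cal['cy'])/cal['fy']*z,-z]
    return R.from_quat(cal['orientation']).apply(c)+cal['xyz']
E
python3 - <<'E'
from h import *
ims=[]
for n in("top","scene"):
    im,d=manip.camera(n);cal=manip.get_calibration(n)
    print(n,{k:np.round(v,3) for k,v in cal.items() if k!='d'} )
    for t in("crusher","crusher_ring"):
        for r in manip.trace(t,n):
            ys,xs=np.where(r['pixels']&(d>0)); p=pts(n,d,cal,np.c_[xs,ys])
            top=p[p[:,2]>p[:,2].max()-.012]
            print(n,t,round(r['p'],2),np.round(r['box']),len(p),p.max(0).round(3),p.min(0).round(3),np.median(im[ys,xs],0))
    print([(round(r['p'],2),np.round(r['pixel'])) for r in manip.tip_of("crusher_ring_grip",n)])
    print([(round(r['p'],2),np.round(r['pixel'])) for r in manip.tip_of("mill_ring_wing",n)])
    ims.append(im)
    cv2.imwrite(f'pics/{n}.png',im[...,::-1])
o=manip.get_obs();print(o)
E
```

```text
top {'fx': np.float64(498.622), 'fy': np.float64(498.622), 'cx': np.float64(260.783), 'cy': np.float64(195.332), 'xyz': array([0.361, 0.047, 1.146]), 'orientation': array([ 0.04 , -0.05 , -0.702,  0.709])}
top crusher 0.82 [ 97. 233. 169. 293.] 3237 [0.411 0.4   0.152] [ 0.282  0.244 -0.005] [ 85.  42. 112.]
top crusher 0.73 [172. 143. 233. 208.] 2841 [0.625 0.234 0.152] [ 0.475  0.1   -0.005] [149. 148. 145.]
top crusher 0.59 [ 89. 148. 157. 212.] 3246 [0.616 0.429 0.153] [ 0.465  0.271 -0.007] [ 39.  103.5  53. ]
top crusher 0.56 [182. 223. 240. 282.] 2796 [0.452 0.21  0.152] [ 0.311  0.077 -0.006] [ 88.  45. 117.]
top crusher_ring 0.91 [108. 243. 139. 285.] 502 [0.388 0.342 0.152] [0.31  0.277 0.115] [ 75.  37. 103.]
top crusher_ring 0.83 [ 99. 156. 132. 194.] 459 [0.57  0.368 0.153] [0.492 0.303 0.116] [35. 98. 50.]
top crusher_ring 0.64 [192. 232. 228. 265.] 343 [0.413 0.169 0.152] [0.355 0.103 0.116] [ 80.  40. 109.]
top crusher_ring 0.63 [185. 149. 212. 188.] 469 [0.584 0.194 0.152] [0.504 0.131 0.114] [147. 148. 146.]
[(0.92, array([195., 169.])), (0.74, array([210., 246.])),
[... 1305 characters left out ...]
pos': array([ 1.21840927,  0.33224095, -0.06469654,  1.46015863,  0.0215851 ,
        1.34989417, -0.08850702]), 'joint_velocities': array([ 0.00189477,  0.00076172,  0.00099592,  0.00041863,  0.00018676,
        0.00209243, -0.00057625]), 'tau': array([-6.58993686e-04, -6.24751568e+01,  4.89100849e-02, -3.91557705e+01,
        1.63845968e-02,  2.49797849e-03,  2.10810884e-05]), 'position': array([ 0.20241751, -0.59130888,  0.2499839 ]), 'ee_rot': array([ 9.86436583e-01,  1.64142826e-01,  1.27760078e-05, -6.38417076e-06]), 'ft_force': array([ 0.65325092, -0.10509525,  0.27152791]), 'torque': array([ 0.08073842, -0.02526878, -0.04829378]), 'grasp_force': 0.0, 'grip_width': 0.9983814340826387}
```

```bash
python3 - <<'E'
from h import *
a=cv2.imread('pics/top.png')
crop=cv2.resize(a[120:310,70:260],None,fx=3,fy=3,interpolation=cv2.INTER_CUBIC)
cv2.imwrite('pics/crop.png',crop)
E
```

```text
(no output)
```

View pics/top.png

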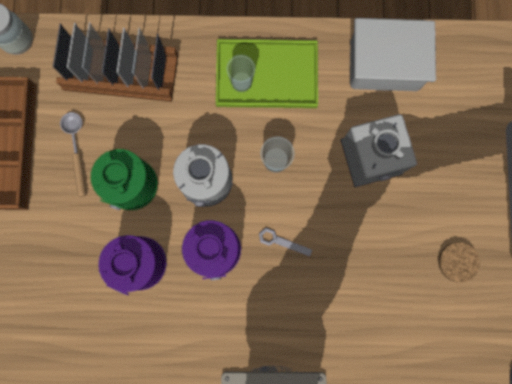

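View pics/crop.png

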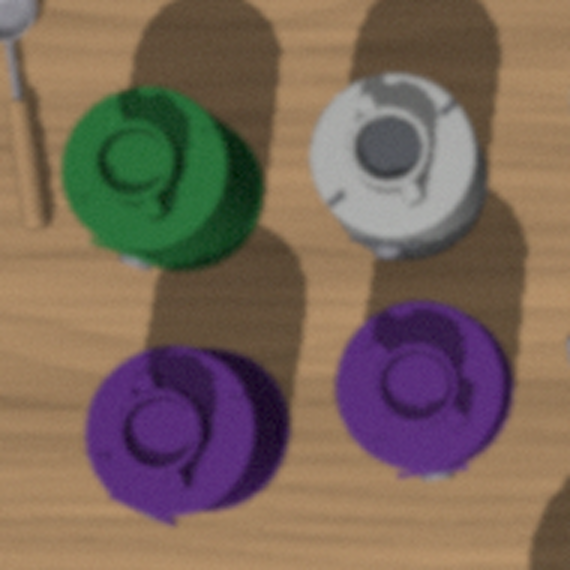

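The top view shows the white round crusher at about pixel (199,169), with a green one at (124,180) and purple ones at (132,264) and (211,249) as decoys. The square mill is at (378,150). In the crop, the ring's wings point to (362,105) and (415,190), and the grey ridges are at (450,105) and (335,200).

```bash
cat >> h.py <<'E'
from scipy.optimize import least_squares
def ring(name,c,yaw=True):
    im,d=manip.camera(name);cal=manip.get_calibration(name)
    ys,xs=np.where(d>0);p=pts(name,d,cal,np.c_[xs,ys])
    n=(np.hypot(*(p[:,:2]-c).T)<.06)&(p[:,2]>.143)&(p[:,2]<.16)
    q=p[n]
    def model(v): # residual: outside of ring+wing footprint, and within hole
        e=q[:,:2]-v[:2];r=np.hypot(*e.T);u=np.array([np.cos(v[2]),np.sin(v[2])])
        a=abs(e@u);b=abs(e@[-u[1],u[0]])
        dr=np.maximum(np.maximum(r-.028,.023-r),0)
        dw=np.hypot(np.maximum(a-.041,0),np.maximum(b-.006,0))+np.maximum(.023-a,0)
        return np.minimum(dr,dw)
    best=min((least_squares(model,[*c,t],x_scale=[.01,.01,.3],loss='soft_l1',f_scale=.002,diff_step=1e-4) for t in np.arange(0,np.pi,.2)),key=lambda s:s.cost)
    print(name,n.sum(),'z',np.median(q[:,2]).round(4),'c',best.x[:2].round(4),'wing deg',np.degrees(best.x[2])%180,'cost',best.cost)
    return im,d,cal
E
python3 - <<'E'
from h import *
for n in('top','scene'): ring(n,np.array([.543,.16]))
c=manip.get_calibration('top');im=cv2.imread('pics/top.png')
# ridges & wings in image, intersect rays with planes
def onp(px,z):
    r=R.from_quat(c['orientation']).apply([(px[0]-c['cx'])/c['fx'],-(px[1]-c['cy'])/c['fy'],-1]);return (c['xyz']+r*(z-c['xyz'][2])/r[2])
for pr,z in(([(450,105),(335,200)],.122),([(362,105),(415,190)],.148)):
    P=[onp((70+(a+.5)/3,120+(b+.5)/3),z) for a,b in pr];e=P[0]-P[1];print(np.round(P,3),np.degrees(np.arctan2(e[1],e[0]))%180)
E
```

```text
top 267 z 0.147 c [0.5421 0.1597] wing deg 27.664948380428466 cost 1.8991680045027807e-06
scene 328 z 0.1479 c [0.542 0.161] wing deg 26.997696312466143 cost 7.71276540743883e-06
[[0.576 0.118 0.122]
 [0.508 0.196 0.122]] 131.02938100987166
[[0.569 0.176 0.148]
 [0.512 0.139 0.148]] 32.767155360457984
```

```bash
python3 -m pendant '[[0.6,-0.6,0,0,0,-1.2,1],[1.4,-1.5,0,0,0,-2.4,1],[2.2,-2.4,0,0,0,-3.6,1],[3,-3.2,0,0,0,-4.8,1],[3.8,-4.1,0,0,0,-6,1],[4.7,-5,0,0,0,-7.2,1],[5.5,-5.8,0,0,0,-8.4,1],[6.3,-6.7,0,0,0,-9.6,1],[7.1,-7.6,0,0,0,-10.8,1],[7.9,-8.4,0,0,0,-12,1]]' 60
cat >> h.py <<'E'
def goto(x,y,z,tx):
    "remaining shift/turn in move units to TCP x,y,z with tool x at tx deg"
    o=manip.get_obs();r=R.from_quat(o['ee_rot']);d=r.inv().apply(np.array([x,y,z])-o['position'])/.05
    m=r.as_matrix();now=np.degrees(np.arctan2(m[1,0],m[0,0]))
    print('t',o['clock'],'pos',o['position'].round(4),'yaw',now.round(2),'tilt',m[:,2].round(3),'shift',d.round(2),'az',(-((tx-now+180)%360-180)/8).round(2),'q',o['joint_pos'].round(2),'f',o['ft_force'].round(1))
E
python3 -c "
from h import *
goto(.542,.16,.2,207.5)"
```

```text
clock: 1.85
position: [0.4406, -0.0641, 0.2504]
ee_rot: [0.536, 0.844, -0.0, 0.001]
ft_force: [-0.3, -0.6, -0.1]
grip_width: 1.001
grasp_force: 0.0
t 1.85 pos [ 0.4406 -0.0641  0.2504] yaw 115.22 tilt [ 0.001 -0.001 -1.   ] shift [3.19 3.74 1.01] az -11.53 q [ 0.72 -0.04 -0.66  1.88 -0.03  1.3   0.52] f [-0.3 -0.6 -0.1]
```

```bash
python3 -m pendant '[[0.4,0.4,0,0,0,-1.2,1],[0.9,1,0,0,0,-2.4,1],[1.5,1.7,0,0,0,-3.6,1],[2.1,2.4,0,0,0,-4.8,1],[2.6,3,0.2,0,0,-6,1],[3,3.5,0.4,0,0,-7.2,1],[3.19,3.74,0.6,0,0,-8.4,1],[3.19,3.74,0.8,0,0,-9.6,1],[3.19,3.74,1,0,0,-10.8,1],[3.19,3.74,1,0,0,-11.53,1]]'
python3 - <<'E'
from h import *
goto(.542,.16,.145,207.5)
im,d,c=ring('wrist',np.array([.542,.16]))
cv2.imwrite('pics/w1.png',im[...,::-1])
goto(.542,.16,.145,207.5)
E
```

```text
clock: 3.1
position: [0.5423, 0.1571, 0.1992]
ee_rot: [-0.237, 0.972, -0.0, -0.001]
ft_force: [0.7, -0.2, 0.5]
grip_width: 0.999
grasp_force: 0.0
t 3.1 pos [0.5423 0.1571 0.1992] yaw -152.62 tilt [-0.001 -0.    -1.   ] shift [-0.02  0.05  1.08] az -0.02 q [ 0.43  0.39 -0.98  1.65  0.34  1.28  1.44] f [ 0.7 -0.2  0.5]
wrist 3484 z 0.1493 c [0.5439 0.1587] wing deg 28.47664418623027 cost 2.0700304340868464e-05
t 3.15 pos [0.5425 0.1571 0.1996] yaw -152.4 tilt [-0.001 -0.    -1.   ] shift [-0.02  0.06  1.09] az 0.01 q [ 0.43  0.39 -0.98  1.65  0.34  1.28  1.44] f [-0.4 -0.1 -0.1]
```

View pics/w1.png

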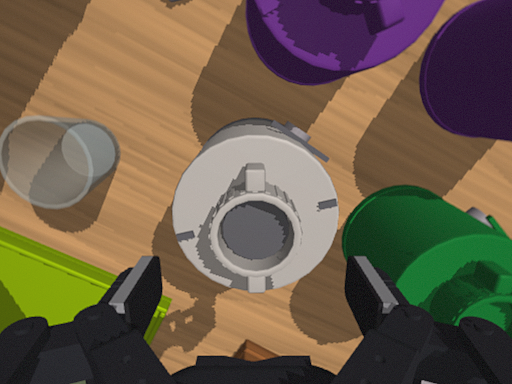

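The wrist view shows the white crusher with its ring centred at (255,232) and its wings at (255,178) and (255,285), square to the jaws. The ridges at (186,236) and (328,204) mean about 77° still to turn clockwise.

```bash
python3 -m pendant '[[-0.04,0.02,0.2,0,0,-0.1,1],[-0.04,0.02,0.5,0,0,-0.1,1],[-0.04,0.02,0.8,0,0,-0.1,1],[-0.04,0.02,1,0,0,-0.1,1],[-0.04,0.02,1.08,0,0,-0.1,1],[-0.04,0.02,1.08,0,0,-0.1,1],[-0.04,0.02,1.08,0,0,-0.1,0],[-0.04,0.02,1.08,0,0,-0.1,-0.5],[-0.04,0.02,1.08,0,0,-0.1,-1],[-0.04,0.02,1.08,0,0,-0.1,-1]]' 60
python3 - <<'E'
from h import *
goto(.5437,.1588,.145,207.5-77)
print(manip.get_obs()['torque'])
E
```

```text
clock: 4.4
position: [0.5441, 0.1596, 0.1472]
ee_rot: [-0.241, 0.97, -0.0, 0.0]
ft_force: [-3.2, -1.0, 8.8]
grip_width: 0.641
grasp_force: 61.6
t 4.4 pos [0.5441 0.1596 0.1472] yaw -152.06 tilt [ 0.001  0.    -1.   ] shift [ 0.01 -0.01  0.04] az 9.68 q [ 0.4   0.45 -0.95  1.71  0.39  1.19  1.41] f [-3.2 -1.   8.8]
[-0.03206249  0.8760549   0.01092974]
```

```bash
python3 -m pendant '[[0,0,0,0,0,0.5,-1],[0,0,0,0,0,1.3,-1],[0,0,0,0,0,2.1,-1],[0,0,0,0,0,3,-1],[0,0,0,0,0,4,-1],[0,0,0,0,0,5,-1],[0,0,0,0,0,6,-1],[0,0,0,0,0,7,-1],[0,0,0,0,0,7.7,-1],[0,0,0,0,0,8,-1]]'
python3 - <<'E'
from h import *
goto(.5437,.1588,.145,207.5-77)
print(manip.get_obs()['torque'])
im,d,c=ring('wrist',np.array([.543,.159]))
cv2.imwrite('pics/w2.png',im[...,::-1])
E
```

```text
clock: 5.65
position: [0.5441, 0.1593, 0.1471]
ee_rot: [0.311, 0.951, -0.0, 0.001]
ft_force: [-3.4, -2.8, 9.1]
grip_width: 0.641
grasp_force: 61.7
t 5.65 pos [0.5441 0.1593 0.1471] yaw 143.82 tilt [ 0.001 -0.001 -1.   ] shift [ 0.   -0.01  0.04] az 1.66 q [ 0.25  0.38 -0.75  1.71  0.28  1.16  0.37] f [-3.4 -2.8  9.1]
[-0.34972332  0.78740336  0.14365761]
wrist 8071 z 0.1492 c [0.5428 0.1604] wing deg 143.72675608972014 cost 0.011646197537489146
```

View pics/w2.png

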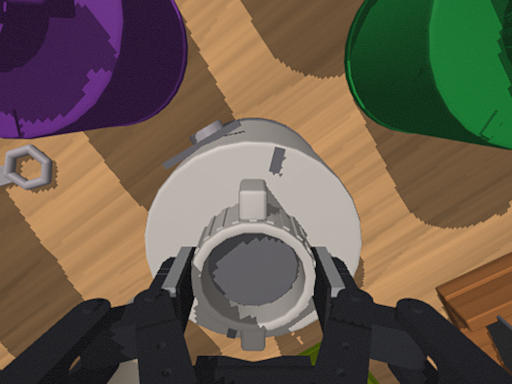

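The ring has turned with the jaws: the far wing is at (253,200) and its ridge at (278,160), so there is a little further to go.

```bash
python3 -m pendant '[[0,0,0,0,0,0.4,-1],[0,0,0,0,0,0.8,-1],[0,0,0,0,0,1.1,-1],[0,0,0,0,0,1.4,-1],[0,0,0,0,0,1.6,-1],[0,0,0,0,0,1.8,-1],[0,0,0,0,0,1.9,-1],[0,0,0,0,0,2,-1],[0,0,0,0,0,2,-1],[0,0,0,0,0,2,-1]]'
python3 - <<'E'
from h import *
goto(.5437,.1588,.145,207.5-77)
print(manip.get_obs()['torque'])
E
```

```text
clock: 6.95
position: [0.544, 0.1592, 0.1472]
ee_rot: [0.437, 0.899, -0.0, 0.001]
ft_force: [-3.9, -4.2, 8.3]
grip_width: 0.639
grasp_force: 61.5
t 6.95 pos [0.544  0.1592 0.1472] yaw 128.15 tilt [ 0.001 -0.002 -1.   ] shift [-0.   -0.01  0.04] az -0.29 q [ 0.22  0.37 -0.7   1.71  0.26  1.15  0.11] f [-3.9 -4.2  8.3]
[-0.66532143  0.68017239  2.28416453]
```

```bash
python3 -m pendant '[[0,0,0,0,0,0.1,-1],[0,0,0,0,0,0.2,-1],[0,0,0,0,0,0.3,-1],[0,0,0,0,0,0.4,-1],[0,0,0,0,0,0.4,-1],[0,0,0,0,0,0.4,-1],[0,0,0,0,0,0.4,-1],[0,0,0,0,0,0.4,-1],[0,0,0,0,0,0.4,-1],[0,0,0,0,0,0.4,-1]]'
python3 - <<'E'
from h import *
goto(.5437,.1588,.145,207.5-77)
print(manip.get_obs()['torque'])
im,d,c=ring('wrist',np.array([.543,.159]))
cv2.imwrite('pics/w3.png',im[...,::-1])
E
```

```text
clock: 8.2
position: [0.5453, 0.1572, 0.147]
ee_rot: [0.464, 0.886, -0.001, 0.002]
ft_force: [2.1, -6.8, 6.3]
grip_width: 0.635
grasp_force: 62.3
t 8.2 pos [0.5453 0.1572 0.147 ] yaw 124.69 tilt [ 0.003 -0.003 -1.   ] shift [ 0.04 -0.01  0.04] az -0.73 q [ 0.21  0.37 -0.69  1.71  0.26  1.15  0.05] f [ 2.1 -6.8  6.3]
[-1.73522054 -0.30836695  0.64227693]
wrist 8123 z 0.1492 c [0.5437 0.1604] wing deg 130.22290547958204 cost 0.010908265997099076
```

View pics/w3.png

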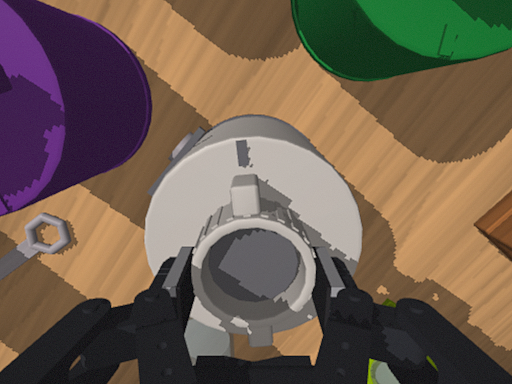

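The wing at (245,195) lines up with its ridge at (241,152). The jaws slipped against the hard stop, so I'm releasing and lifting.

```bash
python3 -m pendant '[[0,0,0,0,0,0,0.4],[0,0,0,0,0,0,0.7],[0,0,0,0,0,0,1],[0,0,0,0,0,0,1],[0,0,0,0,0,0,1],[0,0,-0.2,0,0,0,1],[0,0,-0.5,0,0,0,1],[0,0,-0.9,0,0,0,1],[0,0,-1.2,0,0,0,1],[0,0,-1.2,0,0,0,1]]'
python3 - <<'E'
from h import *
goto(.5437,.1588,.145,207.5-77)
im,d,c=ring('wrist',np.array([.543,.159]))
cv2.imwrite('pics/w4.png',im[...,::-1])
E
```

```text
clock: 9.5
position: [0.5446, 0.1594, 0.2077]
ee_rot: [0.464, 0.886, 0.001, 0.001]
ft_force: [-1.2, 0.3, -0.8]
grip_width: 1.003
grasp_force: 0.0
t 9.5 pos [0.5446 0.1594 0.2077] yaw 124.73 tilt [ 0.003  0.    -1.   ] shift [ 0.   -0.03  1.25] az -0.72 q [ 0.23  0.31 -0.71  1.65  0.21  1.26  0.09] f [-1.2  0.3 -0.8]
wrist 3095 z 0.1479 c [0.5438 0.1593] wing deg 130.6337345197595 cost 1.8055277960746616e-05
```

View pics/w4.png

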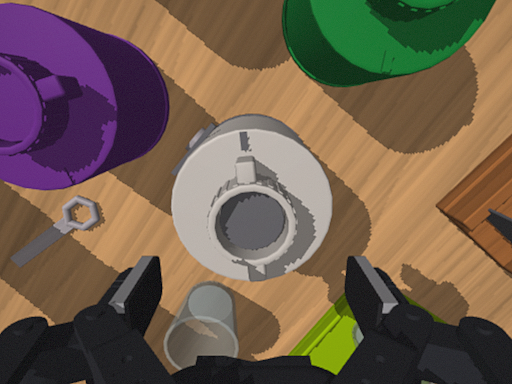

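```bash
python3 - <<'E'
from h import *
im,d,c=ring('wrist',np.array([.5438,.1593]))
m=np.zeros(d.shape,bool);m[128:154,234:256]=1
m&=(im.mean(2)<135)
ys,xs=np.where(m&(d>0));p=pts('wrist',d,c,np.c_[xs,ys]);k=abs(p[:,2]-.122)<.006;p=p[k]
e=p[:,:2].mean(0)-[.5438,.1593]
print(k.sum(),p.mean(0),np.hypot(*e),np.degrees(np.arctan2(e[1],e[0]))%180)
E
```

```text
wrist 3160 z 0.1483 c [0.5439 0.1594] wing deg 130.72701151799492 cost 1.6461865268964738e-05
171 [0.51158363 0.19731316 0.12148985] 0.04982865063466467 130.28146536285624
```

The wing (130.7°) and ridge (130.3°) agree to within measuring noise, and the stop was felt, so I'm handing in.

```bash
python3 -c "
from workcell import manip
print(manip.hand_in())"
```

```text
the job is handed in; nothing more can be done
None
```

I turned the white ice crusher's ring clockwise to its hard stop, where its wings line up with the ridges to about 0.4°, then let go, lifted clear and handed in; the coffee mill was not touched.

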